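# Unbolt the lid of the battery charging box

### The job

The lid of the blue steel battery charging box is bolted shut. Unbolt it: press the red spring catch down with one fingertip and, keeping it held down, push the black knob with the other fingertip until the bolt is drawn fully back, then let go so that the catch springs up again and locks the bolt open. Leave the lid shut, and do not pick up or shift any of the things lying about.

Things in the scene. Friction and masses are not known exactly. Their poses are not given: they have to be found in the camera images.
- case: Blue steel charging box, 280 (its x) x 420 (y) x 130 mm high, fixed. Origin: centre of its underside, on the bench. Flat top, 130 mm up: fixed deck at y = 50 to 210 mm, the rest is the lid, hinged at its +x edge. The bolt lies on the deck along y at x = -75 mm: catch at y = 142, knob at y = 86 (bolted), strap 14 mm high at y = 51 to 63, keeper 14 mm high on the lid at y = 23 to 37 mm.
- catch: The red spring catch (pad and locking collar in one). Origin on the deck surface, 130 mm above the bench, under the pad's centre when the catch is up; axes along the case's. It shifts straight down when pressed.
- pad (a point): Centre of the top face of the catch's red thumb pad. The pad is flat, 28 mm (case x, across the bolt) by 30 mm (case y, along it). Its top is 27 mm above the deck at rest, 20 mm fully pressed. It stands in a steel tower 43 x 40 mm, 18 mm above the deck, so the pressed pad stays proud of it.
- catch_press (a joint): How far the catch is pressed down, m: 0 = up, 0.007 = down on its stop. Spring 3.5 N at first, 7 N fully down. The bolt can leave its bolted place only while this is above 0.004. On the way the catch is trapped under the bolt; it can spring up only with the bolt bolted (below 0.0015) or fully back (above 0.0285).
- knob (a point): On the axis of the bolt's black knob, 32 mm above the deck. Upright cylinder, diameter 12 mm (17 mm in its lowest 5 mm), from 10 to 44 mm above the deck. Bolted it is 56 mm from the pad's centre, towards the lid (case -y); fully back, 25 mm. Push it on the side facing the lid: there a finger has 43 mm of free room before the keeper, over the bar (10 mm high) and the strap (14 mm).
- bolt (a joint): How far the bolt is drawn back, m, along the case's +y, towards the catch: 0 = bolted (tongue in the keeper on the lid), 0.031 = fully back on its stop. Slides against about 2.5 N of friction and stays where it is left.
- lid (a joint): Opening angle of the lid, rad: 0 = shut.
- pack_mid (a point): Black and red power-tool battery pack, 75 x 112 x 62 mm, lying loose on the lid; middle of it.
- driver_grip (a point): Orange-handled screwdriver, 160 mm long, lying loose on the lid; middle of its handle.
- tape: Amber roll of tape, 56 mm across, 18 mm high, loose on the deck behind the bolt; origin under its centre.
- mug: White mug, 80 mm across, 92 mm high, on the bench beside the box; origin under its centre.
- drive_mid (a point): Bare hard drive, 147 x 102 x 25 mm, flat on the bench to the left of the box; middle of it.
- duster: Air-duster can, 64 mm across, 200 mm high, on the bench beside the box; origin under its centre.
- ssd: Dark flat solid-state drive, 100 x 70 x 7 mm, lying loose on the lid; origin under its centre.

How it is judged:
On the way, in this order (a step that is already met when the one before it is completed fails the run):
1. a finger holds the catch down with the bolt still shut (value of joint catch_press above 0.0042 m and value of joint bolt below 0.004 m and contact force between the fingers and catch above 1 N), for 0.1 s.
2. the bolt is drawn back while a finger still holds the catch down (value of joint bolt above 0.027 m and value of joint catch_press above 0.0035 m and contact force between the fingers and catch above 0.5 N), for 0.1 s.
At the end, for the whole second after the job is handed in: The bolt is drawn back at least 28 mm of its 31 mm, the catch has sprung up again (pressed less than 2 mm) and so locks it there, and the lid is still shut (under 0.03 rad) (value of joint bolt above 0.028 m and value of joint catch_press below 0.002 m and value of joint lid below 0.03 rad); the robot touches nothing.
It fails at once if the bolt was forced past its catch (value of joint bolt between 0.006 and 0.026 m and value of joint catch_press below 0.0025 m).
It fails at once if the lid was opened (value of joint lid above 0.08 rad).
It fails at once if one of the things lying about was picked up or shifted more than 25 mm (distance of any of pack_mid, driver_grip, tape, mug, drive_mid, duster, ssd from where it was at the start of the episode above 0.025 m).
It also fails if it takes over 54 s, if anything falls off the work surface, if the arm or the gripper's body presses on something with over 40 N, if the wrist force passes 120 N, or if a joint passes its speed limit or range.

### The arm

A 7-joint arm with a two-finger parallel gripper is mounted at the origin on the work surface. World frame = base frame: x ahead of the robot, y to its left, z up, the work surface at z = 0. Lengths are in m, angles in rad, forces in N, time in s.
With the tool pointing down it reaches from about 0.425 to 0.925 m from the base axis. Payload 6.8 kg.
Tool frame: the origin (TCP) lies at the very end of the fingers, on their centre line; the grasp point (between the pads) lies 19 mm behind it; z points along the fingers, y is the line along which they close (so a half turn about z gives the same grasp; the last joint's range is limited). The gripper opens to 85 mm and grips with 20 to 120 N. Pads are 22 mm wide; open, the fingers measure 114 mm over their backs; the gripper's body (76 mm by 85 mm) begins 54 mm behind the grasp point. The pads swing forward as they close: fully open they stand 13 mm farther back than shut.
Start: joints at [1.071, 0.477, 0.022, 1.555, -0.011, 1.109, -0.083], TCP at [0.258, -0.624, 0.231] pointing down, gripper open.
Joint ranges: [-2.96, 2.96], [-0.34, 2.1], [-1.41, 1.46], [0.24, 2.44], [-1.37, 4.51], [0.17, 1.92], [-2.96, 2.96]. Speed limits (rad/s): [2.39, 2.39, 3.14, 3.14, 3.14, 3.14, 3.14].

### API

Orientations are given as a unit quaternion [w, x, y, z].
In Python, from station import get_obs, read_camera, hand_in gives the robot as it stands.
- The arm moves only by the tool arm_command, never from a script. Its argument "commands" is one flat list of numbers, 7 for each row, row after row: the shift along the tool's x, y, z in m, then the turn, a rotation vector about the tool's x, y, z in degrees, then the opening, from 0 (shut) to 1 (fully open). In form: [tx, ty, tz, rx, ry, rz, fingers, tx, ty, tz, rx, ry, rz, fingers, ...]. A call has 1 to 8 rows; each row is the pose to reach, as a shift and turn from the pose commanded when the call began, along the tool's axes at that moment; what a row does not reach only later rows make up. A row lasts 1/10 s, in which the tool goes at most 50 mm and 8.59 degrees, less where a joint would pass 70% of its speed; a pose out of reach is approached as far as the arm can. A call with a gripper value outside its range is refused whole. The fingers move at their own pace and stop on an object; "force" is the grip in N (left out, the last holds). Time passes only in rows, so rows that repeat a pose let the fingers close. It gives the time, the measured TCP pose, the force, the opening and the grip force at its end, in the units of the state.
- get_obs(): the state, without advancing time (a new reading comes with each control period).
- read_camera(name): name is "side" or "top" or "wrist"; returns a dict with "img" (420x560x3 uint8, red, green, blue), "camera_matrix" (3x3 intrinsics, pixels), "pose" (4x4, takes a point from camera to world coordinates). Camera axes: x right, y down, z forward; pixel columns grow to the right and rows downward; lengths in m; the calibration is good to about 2 mm. The wrist camera is an equidistant fisheye: a pixel r from the principal point sees the ray r / f radians off the axis. A picture is of the moment at which its call begins. There is no depth.
- hand_in(): hands the job in; it is judged then, once.
The state is a dict: "t": time; "q": joint angles; "joint_vel": joint speeds; "joint_torque": joint torques, N m; "eef_pos": TCP position; "tool_rot": TCP orientation; "contact_force": force on the tool from outside, world axes, zero at the start; "torque": the same for the moment, N m; "gripper_width": opening from 0.0 (shut) to 1.0 (fully open); "grasp_force": force on a finger pad.
Only numpy, scipy, OpenCV 4.12 (cv2) and the standard library are available. Lean on these libraries where they do the work, as an engineer would, in place of code of your own. Each camera call takes 0.05 s, during which the arm holds its last target. There are 200 camera calls.

## Working session

There is one attempt and no reset: what is moved stays moved. The work goes in short steps, Python scripts to look and compute and a tool call to move; the robot and the scene stay as the last step left them, time stands still between calls to the robot, and variables do not carry over. Pictures are saved under pics/ and viewed, at most 10 in all, crops included, and the job is handed in when it is done.

Besides the shell and the picture viewer there is one more tool, called by a JSON object that holds its "method" and its "body", one argument or row to a line. arm_command: Moves the arm, as the interface text tells. Its arguments: {"type":"object","properties":{"commands":{"type":"array","items":{"type":"number"}},"force":{"type":"number"}},"required":["commands"]}

```bash
mkdir -p pics; cat > h.py <<'E'
import numpy as np, cv2
from station import get_obs, read_camera, hand_in
def snap(n,f):
    c=read_camera(n); cv2.imwrite('pics/'+f,c['img'][:,:,::-1]); np.savez('pics/'+f[:-4],K=c['camera_matrix'],P=c['pose'],img=c['img']); return c
def ray(f,u,v,fish=False):
    d=np.load('pics/'+f+'.npz');K,P=d['K'],d['P']
    x=(u-K[0,2])/K[0,0];y=(v-K[1,2])/K[1,1]
    if fish:
        r=np.hypot(x,y); r1=max(r,1e-9); w=np.array([x/r1*np.sin(r),y/r1*np.sin(r),np.cos(r)])
    else: w=np.array([x,y,1])
    return P[:3,3],P[:3,:3]@w
def atz(f,u,v,z,fish=False):
    o,d=ray(f,u,v,fish); return o+d*(z-o[2])/d[2]
E
python3 - <<'E'
from h import *
for n in ['top','side']: 
    c=snap(n,n+'0.png'); print(n,c['pose'][:3,3].round(3))
o=get_obs(); print(o['eef_pos'],o['tool_rot'],o['t'],o['contact_force'])
E
```

```text
top [ 0.424 -0.033  1.117]
side [0.088 0.841 0.866]
[ 0.25752386 -0.62337182  0.23043249] [-7.90954167e-04  9.80872426e-01  1.94649978e-01 -2.12887195e-04] 0.1 [-0.14305372 -0.26019062  0.91765938]
```

View pics/top0.png

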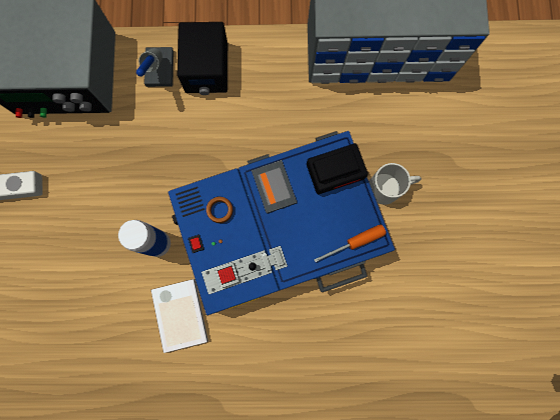

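View pics/side0.png

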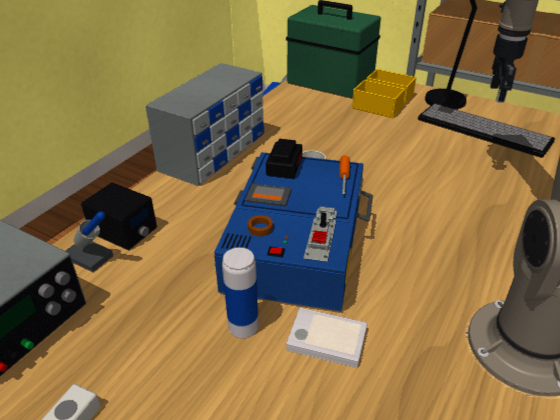

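The top view shows the bolt with the red pad near (227,275) and the knob near (252,266). The box corners are near (349,131), (168,189), (207,313) and (395,250). I'll enlarge both views of the bolt.

```bash
python3 - <<'E'
from h import *
a=cv2.imread('pics/top0.png')[235:305,190:300]; b=cv2.imread('pics/side0.png')[195:265,280:390]
cv2.imwrite('pics/crop.png',np.hstack([cv2.resize(i,None,fx=3.6,fy=5*.72,interpolation=cv2.INTER_CUBIC) for i in (a,b)]))
img=cv2.imread('pics/top0.png').astype(int)
for f,z,s in(('top0',.157,np.s_[255:295,205:245]),('side0',.157,np.s_[225:250,305:335])):
    im=cv2.imread(f'pics/{f}.png').astype(int)[s]
    m=(im[...,2]>130)&(im[...,1]<60)&(im[...,0]<60); v,u=np.nonzero(m); u=u+s[1].start; v=v+s[0].start
    print(f,len(u),u.mean(),v.mean(),u.min(),u.max(),v.min(),v.max(),atz(f,u.mean(),v.mean(),z))
for p in [(349,131),(168,189),(207,313),(395,250),(252,266)]: print(p,atz('top0',*p,.13))
E
```

```text
top0 192 226.02083333333334 274.5520833333333 218 234 267 283 [0.45028295 0.06702715 0.157     ]
side0 118 319.135593220339 235.73728813559322 312 326 231 241 [0.44821151 0.07341622 0.157     ]
(349, 131) [ 0.76151494 -0.19932714  0.13      ]
(168, 189) [0.63594849 0.19684001 0.13      ]
(207, 313) [0.37246259 0.1088357  0.13      ]
(395, 250) [ 0.49892364 -0.28614868  0.13      ]
(252, 266) [0.46834392 0.01522229 0.13      ]
```

View pics/crop.png

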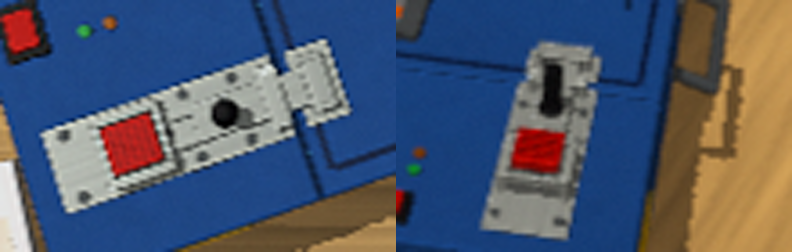

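The crop confirms the geometry: red pad, then the knob towards the lid, bolt along case y. The case yaw is about 17.6°, the pad is at about (0.4505, 0.068) and the knob at about (0.467, 0.015). Moving over it now.

{"method": "arm_command", "body": {
  "commands": [0.237,-0.259,-0.06,0,0,4.8,1,0.237,-0.259,-0.06,0,0,4.8,1,0.237,-0.259,-0.06,0,0,4.8,1,0.237,-0.259,-0.06,0,0,4.8,1,0.237,-0.259,-0.06,0,0,4.8,1,0.237,-0.259,-0.06,0,0,4.8,1,0.237,-0.259,-0.06,0,0,4.8,1,0.237,-0.259,-0.06,0,0,4.8,1]
}}

```text
t: 0.9
eef_pos: [0.3807, -0.2882, 0.2923]
tool_rot: [-0.0, 0.987, 0.158, 0.001]
contact_force: [0.5, -0.3, 0.3]
gripper_width: 1.003
grasp_force: 0.0
```

{"method": "arm_command", "body": {
  "commands": [0.179,-0.286,0.03,0,0,0,0.78,0.179,-0.286,0.03,0,0,0,0.78,0.179,-0.286,0.03,0,0,0,0.78,0.179,-0.286,0.03,0,0,0,0.78,0.179,-0.286,0.03,0,0,0,0.78,0.179,-0.286,0.03,0,0,0,0.78,0.179,-0.286,0.03,0,0,0,0.78,0.179,-0.286,0.03,0,0,0,0.78]
}}

```text
t: 1.7
eef_pos: [0.4623, 0.0382, 0.2609]
tool_rot: [-0.001, 0.988, 0.157, 0.0]
contact_force: [-0.0, -0.0, 0.1]
gripper_width: 0.781
grasp_force: 0.0
```

```bash
python3 - <<'E'
from h import *
c=snap('wrist','w1.png'); o=get_obs(); print(o['eef_pos'],o['tool_rot'],o['gripper_width'],o['contact_force']); print(c['pose'].round(3),c['camera_matrix'])
E
```

```text
[0.46186456 0.03493992 0.26082479] [-4.32870442e-04  9.87781626e-01  1.55843281e-01 -3.78341762e-04] 0.7790662951234805 [ 0.01230723 -1.001413   -0.39415363]
[[ 0.311 -0.902 -0.299  0.539]
 [-0.95  -0.296 -0.095  0.062]
 [-0.003  0.313 -0.95   0.403]
 [ 0.     0.     0.     1.   ]] [[325.1922621    0.         274.44427965]
 [  0.         325.1922621  207.34298903]
 [  0.           0.           1.        ]]
```

View pics/w1.png

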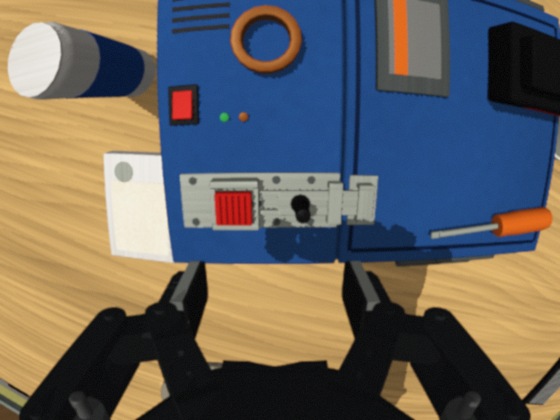

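The wrist view shows the pad at (234,208), the knob's top at (300,200), and the fingertips at (195,265) and (355,265). I'll refine the positions from it.

```bash
python3 - <<'E'
from h import *
a=.3077  # yaw
im=np.load('pics/w1.npz')['img'].astype(int); m=(im[...,0]>120)&(im[...,1]<70)&(im[...,2]<70); m[:,:210]=0;m[:,262:]=0;m[:185]=0;m[235:]=0
v,u=np.nonzero(m); print(u.min(),u.max(),v.min(),v.max(),u.mean(),v.mean())
P=lambda u,v,z:atz('w1',u,v,z,True)
pad=P(234,208,.157); kn=P(300,200,.174); print(pad,kn)
e=[P(x,266,.248)for x in(181,205,345,368)]
for s,t in((P(181,173,.134),P(376,175,.144)),(P(173,262,.13),P(537,250,.13))): print('yaw',np.degrees(np.arctan2(*(s-t)[:2])))
o=get_obs()['eef_pos']; yc=np.array([-np.sin(a),np.cos(a),0]);xc=np.array([np.cos(a),np.sin(a),0])
for n,p in [('pad',pad),('knob',kn)]+[('f',q) for q in e]: print(n,'case rel TCP x,y',(p-o)@xc,(p-o)@yc)
cv2.imwrite('pics/w1c.png',cv2.resize(im[165:290,165:395].astype(np.uint8)[:,:,::-1],None,fx=3.4,fy=3.4,interpolation=cv2.INTER_CUBIC))
E
```

```text
215 251 192 224 233.31826086956522 208.13565217391303
[0.45076814 0.06821847 0.157     ] [0.47809477 0.02309094 0.174     ]
yaw -18.35930323167803
yaw -18.422393670660746
pad case rel TCP x,y -0.000496263959802257 0.03507629327950731
knob case rel TCP x,y 0.011879251012185362 -0.016208076167525468
f case rel TCP x,y -0.004584741801714003 0.05447426406397885
f case rel TCP x,y -0.003969216614203069 0.040539323318693435
f case rel TCP x,y -0.0031881505009912193 -0.0364974951380367
f case rel TCP x,y -0.0035039058094982795 -0.049825681138329275
```

View pics/w1c.png

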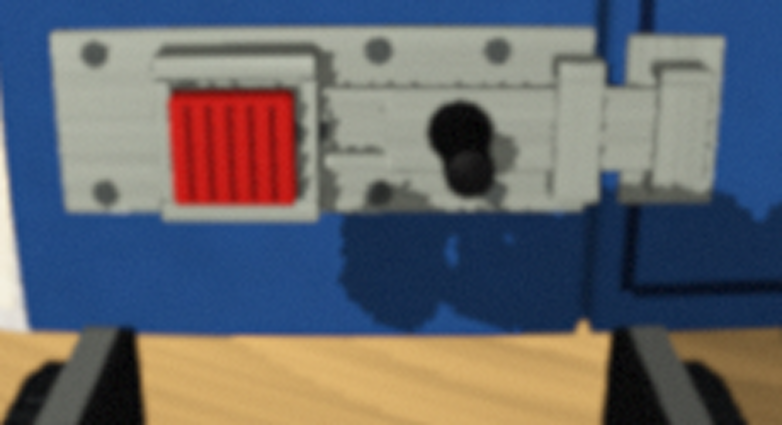

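The crop shows the knob's top at about (303,216) in the full image, with both fingers straddling the pad and knob in line. Descending.

{"method": "arm_command", "body": {
  "commands": [0,0.001,0.05,0,0,0,0.8,0,0.001,0.08,0,0,0,0.8,0,0.001,0.1,0,0,0,0.8,0,0.001,0.102,0,0,0,0.8,0,0.001,0.102,0,0,0,0.8,0,0.001,0.102,0,0,0,0.8]
}}

```text
t: 2.35
eef_pos: [0.463, 0.0313, 0.1605]
tool_rot: [0.0, 0.988, 0.153, 0.001]
contact_force: [0.0, -0.2, 0.7]
gripper_width: 0.799
grasp_force: 0.0
```

```bash
python3 - <<'E'
from h import *
c=snap('wrist','w2.png'); s=snap('side','s2.png'); o=get_obs(); print(o['eef_pos'],o['contact_force'],o['gripper_width'])
a=c['img'][165:295,165:395,::-1]; b=s['img'][165:295,230:400,::-1]
cv2.imwrite('pics/w2c.png',np.hstack([cv2.resize(a,(460,260),interpolation=cv2.INTER_CUBIC),cv2.resize(b,(340,260),interpolation=cv2.INTER_CUBIC)]))
E
```

```text
[0.46302641 0.0316072  0.16057677] [-0.01974008  0.13609953  0.96447029] 0.801538263560606
```

View pics/w2c.png

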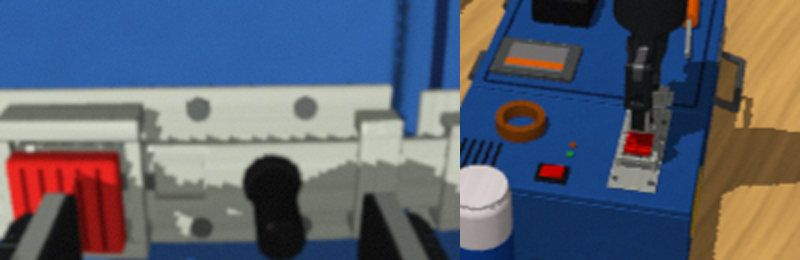

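The left finger is over the red pad (crop x 30–80 of 10–125) and the right finger is clear of the knob on its lid side. Pressing gradually.

{"method": "arm_command", "body": {
  "commands": [0,0,0.004,0,0,0,0.8,0,0,0.007,0,0,0,0.8,0,0,0.009,0,0,0,0.8,0,0,0.009,0,0,0,0.8]
}}

```text
t: 2.85
eef_pos: [0.4619, 0.0319, 0.15]
tool_rot: [-0.0, 0.988, 0.153, -0.0]
contact_force: [0.2, -0.1, -0.4]
gripper_width: 0.801
grasp_force: 0.0
```

{"method": "arm_command", "body": {
  "commands": [0,0,0.001,0,0,0,0.8,0,0,0.002,0,0,0,0.8,0,0,0.002,0,0,0,0.8]
}}

```text
t: 3.15
eef_pos: [0.4621, 0.0319, 0.1484]
tool_rot: [0.0, 0.988, 0.153, -0.0]
contact_force: [-1.1, -0.9, 4.2]
gripper_width: 0.802
grasp_force: 1.9
```

{"method": "arm_command", "body": {
  "commands": [0,0,0.002,0,0,0,0.8,0,0,0.004,0,0,0,0.8,0,0,0.005,0,0,0,0.8,0,0,0.005,0,0,0,0.8]
}}

```text
t: 3.55
eef_pos: [0.4621, 0.032, 0.1433]
tool_rot: [-0.0, 0.988, 0.153, 0.0]
contact_force: [-2.1, -0.8, 6.2]
gripper_width: 0.8
grasp_force: 3.1
```

{"method": "arm_command", "body": {
  "commands": [0,0,0.001,0,0,0,0.8,0,0,0.0015,0,0,0,0.8,0,0,0.0015,0,0,0,0.8]
}}

```text
t: 3.85
eef_pos: [0.4622, 0.032, 0.1427]
tool_rot: [0.0, 0.988, 0.153, 0.0]
contact_force: [-4.6, -1.6, 15.3]
gripper_width: 0.801
grasp_force: 7.6
```

{"method": "arm_command", "body": {
  "commands": [0,-0.002,-0.0011,0,0,0,0.753,0,-0.004,-0.0021,0,0,0,0.706,0,-0.004,-0.0021,0,0,0,0.706],
  "force": 20
}}

```text
t: 4.15
eef_pos: [0.461, 0.0358, 0.1448]
tool_rot: [0.0, 0.988, 0.154, 0.0]
contact_force: [-5.4, -2.1, 14.8]
gripper_width: 0.706
grasp_force: 7.4
```

Force is stable. Continuing the coordinated close in small steps.

{"method": "arm_command", "body": {
  "commands": [0,-0.002,-0.0009,0,0,0,0.659,0,-0.004,-0.0016,0,0,0,0.612,0,-0.004,-0.0016,0,0,0,0.612]
}}

```text
t: 4.45
eef_pos: [0.4598, 0.0396, 0.1465]
tool_rot: [0.0, 0.988, 0.154, 0.0]
contact_force: [-5.2, -0.5, 15.8]
gripper_width: 0.617
grasp_force: 7.9
```

{"method": "arm_command", "body": {
  "commands": [0,-0.002,-0.0008,0,0,0,0.565,0,-0.004,-0.0014,0,0,0,0.518,0,-0.004,-0.0014,0,0,0,0.518]
}}

```text
t: 4.75
eef_pos: [0.4586, 0.0434, 0.1478]
tool_rot: [0.0, 0.988, 0.154, 0.0]
contact_force: [-5.4, -1.1, 16.1]
gripper_width: 0.522
grasp_force: 7.7
```

{"method": "arm_command", "body": {
  "commands": [0,-0.002,-0.0006,0,0,0,0.471,0,-0.004,-0.001,0,0,0,0.424,0,-0.004,-0.001,0,0,0,0.424]
}}

```text
t: 5.05
eef_pos: [0.4578, 0.0468, 0.1489]
tool_rot: [0.001, 0.988, 0.153, 0.001]
contact_force: [-4.4, -2.7, 14.5]
gripper_width: 0.426
grasp_force: 7.3
```

{"method": "arm_command", "body": {
  "commands": [0,-0.002,-0.0004,0,0,0,0.377,0,-0.0035,-0.0006,0,0,0,0.345,0,-0.0035,-0.0006,0,0,0,0.345]
}}

```text
t: 5.35
eef_pos: [0.457, 0.0497, 0.1495]
tool_rot: [0.001, 0.988, 0.153, 0.001]
contact_force: [-2.7, -4.5, 13.6]
gripper_width: 0.345
grasp_force: 7.1
```

{"method": "arm_command", "body": {
  "commands": [0,-0.001,-0.0002,0,0,0,0.32,0,-0.002,-0.0003,0,0,0,0.3,0,-0.002,-0.0003,0,0,0,0.3]
}}

```text
t: 5.65
eef_pos: [0.4565, 0.0515, 0.1498]
tool_rot: [0.001, 0.988, 0.153, 0.001]
contact_force: [-2.7, -3.1, 12.5]
gripper_width: 0.298
grasp_force: 7.3
```

```bash
python3 - <<'E'
from h import *
c=snap('wrist','w3.png'); s=snap('top','t3.png'); o=get_obs(); print(o['eef_pos'],o['contact_force'],o['gripper_width'])
a=c['img'][165:295,165:395,::-1]; b=s['img'][220:305,190:300,::-1]
cv2.imwrite('pics/w3c.png',np.hstack([cv2.resize(a,(460,260),interpolation=cv2.INTER_CUBIC),cv2.resize(b,(336,260),interpolation=cv2.INTER_CUBIC)]))
E
```

```text
[0.45647984 0.05145222 0.14981575] [-2.63973132 -3.44863998 13.7939062 ] 0.3027239332978748
```

View pics/w3c.png

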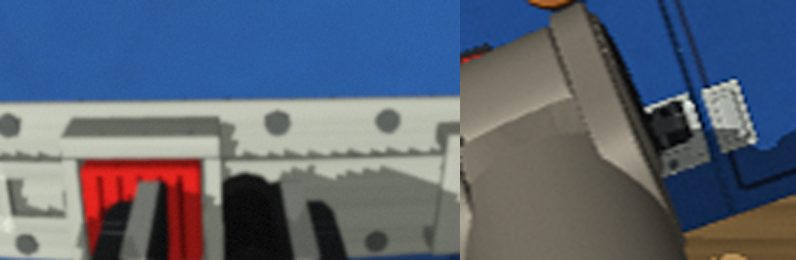

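The knob is now right against the tower beside the pad, with the finger behind it and the bar withdrawn. I'll push slightly further, onto the stop.

{"method": "arm_command", "body": {
  "commands": [0,-0.0005,-0.0001,0,0,0,0.28,0,-0.001,-0.0001,0,0,0,0.27,0,-0.0015,-0.0001,0,0,0,0.265,0,-0.0015,-0.0001,0,0,0,0.265]
}}

```text
t: 6.15
eef_pos: [0.4564, 0.0519, 0.15]
tool_rot: [0.001, 0.988, 0.152, 0.001]
contact_force: [-1.2, -6.5, 14.3]
gripper_width: 0.266
grasp_force: 14.1
```

{"method": "arm_command", "body": {
  "commands": [0,-0.001,0,0,0,0,0.255,0,-0.002,0,0,0,0,0.25,0,-0.002,0,0,0,0,0.25]
}}

```text
t: 6.45
eef_pos: [0.4566, 0.0515, 0.1501]
tool_rot: [0.003, 0.988, 0.151, 0.001]
contact_force: [1.2, -13.9, 13.9]
gripper_width: 0.256
grasp_force: 18.6
```

On the stop: 14 N along the bolt with no further motion. Lifting straight up so the catch springs.

{"method": "arm_command", "body": {
  "commands": [0,0.0015,-0.002,0,0,0,0.26,0,0.0015,-0.008,0,0,0,0.26,0,0.0015,-0.012,0,0,0,0.265,0,0.0015,-0.03,0,0,0,0.28,0,0.0015,-0.07,0,0,0,0.28,0,0.0015,-0.11,0,0,0,0.28,0,0.0015,-0.11,0,0,0,0.28]
}}

```text
t: 7.15
eef_pos: [0.4582, 0.055, 0.2636]
tool_rot: [0.0, 0.988, 0.153, 0.005]
contact_force: [0.1, 0.8, -0.3]
gripper_width: 0.28
grasp_force: 0.0
```

```bash
python3 - <<'E'
from h import *
c=snap('wrist','w4.png'); o=get_obs(); print(o['t'],o['eef_pos'],o['contact_force'],o['gripper_width'])
cv2.imwrite('pics/w4c.png',cv2.resize(c['img'][165:290,165:395,::-1],None,fx=3.4,fy=3.4,interpolation=cv2.INTER_CUBIC))
E
```

```text
7.2 [0.45675113 0.05454694 0.26105938] [-0.16038983 -0.55745659 -0.47819977] 0.2722458866635714
```

View pics/w4c.png

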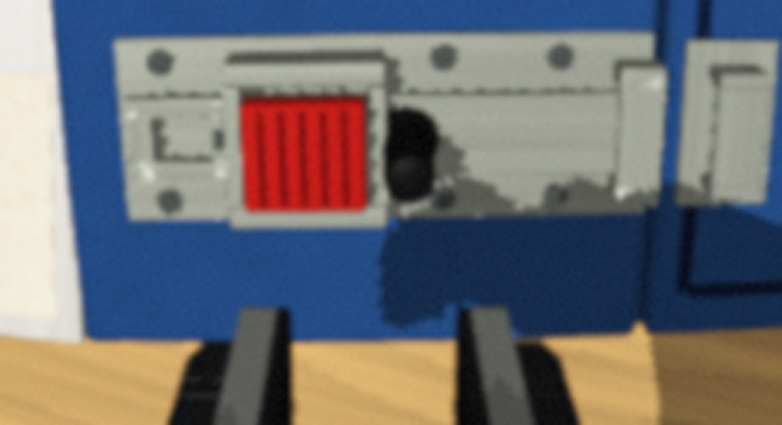

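The catch looks up: the pad measures 125×115 px, as in the first view, and has the same margin in its tower. The knob stands against the tower and the tongue is out of the keeper. I'll run one numerical check of the pad's size before handing in.

```bash
python3 - <<'E'
from h import *
for f,x0,x1 in(('w1',210,262),('w4',225,282)):
    im=np.load(f'pics/{f}.npz')['img'].astype(int); m=(im[...,0]>120)&(im[...,1]<70)&(im[...,2]<70); m[:,:x0]=0;m[:,x1:]=0;m[:185]=0;m[240:]=0
    v,u=np.nonzero(m); print(f,len(u),atz(f,u.mean(),v.mean(),.157,True),np.load(f'pics/{f}.npz')['P'][2,3])
p=atz('w4',165+305/3.4,165+155/3.4,.157,True); k=atz('w4',165+409/3.4,165+178/3.4,.174,True); print(np.linalg.norm((p-k)[:2]))
E
```

```text
w1 1150 [0.45048485 0.06871273 0.157     ] 0.4033276060993489
w4 1166 [0.45026677 0.06889655 0.157     ] 0.4066732948816173
0.024203636478781848
```

The pad's height and position are unchanged, so the catch is up. The knob is 24–25 mm from the pad, so the bolt is fully back.

```bash
python3 -c "
from station import hand_in; print(hand_in())"
```

```text
the job is handed in; nothing more can be done
None
```

The bolt is drawn fully back and the catch has sprung up to lock it open; the lid stayed shut, nothing was knocked or moved that I could see, and the job was handed in at about 7 s (no verdict was returned).

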